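Refit the castor wheel of a medicine trolley

ROBOT

A 6-joint arm with a two-finger parallel gripper is mounted at the origin on the work surface. World frame = base frame: x ahead of the robot, y to its left, z up, the work surface at z = 0. Lengths are in m, angles in rad, forces in N, time in s.
With the tool pointing down it reaches from about 0.25 to 0.775 m from the base axis. Payload 4 kg.
Tool frame: the origin (TCP) lies at the very end of the fingers, on their centre line; the grasp point (between the pads) lies 19 mm behind it; z points along the fingers, y is the line along which they close (so a half turn about z gives the same grasp; the last joint's range is limited). The gripper opens to 94 mm and grips with 3 to 60 N. Pads are 16 mm wide; open, the fingers measure 119 mm over their backs; the gripper's body (75 mm by 177 mm) begins 78 mm behind the grasp point.
Start: joints at [-1.257, 0.087, 1.371, -0, 1.684, -0.103], TCP at [0.223, -0.503, 0.206] pointing down, gripper open.
Joint ranges: [-3.1, 3.1], [-0.76, 2.03], [0.27, 2.55], [-1.08, 4.22], [0.17, 2.65], [-2.57, 2.57]. Speed limits (rad/s): [2.79, 2.79, 3.14, 3.14, 3.14, 3.14].

INTERFACE

Orientations are given as [roll, pitch, yaw] about the fixed x, y, z axes, in that order (R = Rz(yaw) Ry(pitch) Rx(roll)).
In Python, from bench import robot gives the robot as it stands. The module is installed in compiled form; this text tells all that it offers.
- The arm moves only by the tool move_arm, never from a script. Its argument "deltas" is one flat list of numbers, 7 for each row, row after row: the turn, a rotation vector about the tool's x, y, z in rad, then the shift along the tool's x, y, z in cm, then the closure, from -1 (fully open) to 1 (shut). A call has 1 to 8 rows; each row is the pose to reach, as a shift and turn from the pose commanded when the call began, along the tool's axes at that moment; what a row does not reach only later rows make up. A row lasts 1/10 s, in which the tool goes at most 50 mm and 8.59 degrees, less where a joint would pass 70% of its speed; a pose out of reach is approached as far as the arm can. A call with a gripper value outside its range is refused whole. The fingers move at their own pace and stop on an object; the grip force is fixed at half the most. Time passes only in rows, so rows that repeat a pose let the fingers close. It gives the time, the measured TCP pose, the force, the opening and the grip force at its end, in the units of the state.
- robot.get_obs(): the state, without advancing time (a new reading comes with each control period).
- robot.snapshot(name): name is "side" or "top" or "wrist"; returns a dict with "image" (384x512x3 uint8, red, green, blue), "depth" (384x512 float32, m along the optical axis (not along the pixel's ray), 0 where there is no reading), "fov_y" (degrees; the focal length in pixels is half the picture's height over the tangent of half this angle, whatever the lens; pixels are square), "cx", "cy" (the principal point, pixels), "origin" and "orientation" of the camera in the world; the wrist camera has in their place "T_tool_cam" (4x4, takes a point from camera to tool coordinates, whose origin is the TCP and whose axes are the flange's). Camera axes: x right, y up, looking along -z (the intrinsics and any distortion apply to the point x, -y, -z); pixel columns grow to the right and rows downward; lengths in m; the calibration is good to about 2 mm. The wrist camera is an equidistant fisheye: a pixel r from the principal point sees the ray r / f radians off the axis. A picture is of the moment at which its call begins: read the wrist's pose just before it.
- robot.close_job(): hands the job in; it is judged then, once.
The state is a dict: "time": time; "joint_positions": joint angles; "qvel": joint speeds; "joint_torque": joint torques, N m; "tool_pos": TCP position; "ee_rot": TCP orientation; "wrist_force": force on the tool from outside, world axes, zero at the start; "wrist_torque": the same for the moment, N m; "width": finger opening in m; "finger_force": force on a finger pad.
Only numpy, scipy, OpenCV 4.12 (cv2) and the standard library are available. Lean on these libraries where they do the work, as an engineer would, in place of code of your own. Each camera call takes 0.05 s, during which the arm holds its last target. There are 200 camera calls.

TASK

The medicine trolley's base stands on the counter with one castor fork empty, and that castor's wheel stands on its tread a little way off. Roll the wheel across the counter on its tread (upright, not lifted, dragged or laid over) into the empty fork until its bore lines up with the axle pin, then push the pin through the wheel with a fingertip until its head is fully home against the fork leg. Use a light hand (bear on the wheel just enough to make it turn, never ram it or force the pin), and leave the other things on the counter where they are.

Things in the scene. Friction and masses are not known exactly. Their poses are not given: they have to be found in the camera images.
- wheel: Castor wheel: 75 mm diameter, black rubber tread 24 mm wide, 0.2 to 0.4 kg. Origin at its centre, 37.5 mm up. Own y = axle axis; x, z turn with it (z up at first). Steel sleeve in its hub, 18 mm diameter, 28 mm over the flat ends, bore 12.5 mm, on a stiff new bearing: pinched there firmly (40 N), the wheel turns only while its tread bears on the counter with 12 to 20 N; with less it drags.
- trolley: White tube base of the trolley, fixed, on three castors and two stacked timber offcuts. Origin on the counter exactly under the empty fork's axle; +x = level direction in which the wheel rolls in, +y = along the axle from the pin's head to the far leg. Crown 84 to 89 mm high over x 17 to 59 mm; mounting plate up to 100 mm over x 10 to 66, y -28 to 28 mm; tubes 100 to 125 mm high from x = 25 mm on.
- axle_home (a point): Point on the empty fork's axle line midway between its legs, 37.5 mm up: home of the wheel's centre. Axes as trolley. The legs are 4 mm thick, 34 mm clear apart (y -17 to 17 mm), with round lower ends of 13 mm radius about the axle. Behind (x below -13 mm) all is open; ahead, at x = 39.5 mm, is the end face of the lower timber (45 mm wide and high): a wheel touching it stands 2 mm too far.
- axle_pin (a joint): Travel of the axle pin in m: 0 = drawn out, its nose just outside the space between the legs; 0.038 = home, head flat on the leg, nose in the far leg. Steel pin of 10 mm diameter; its rounded nose enters the wheel's bore if within about 3 mm of centre. Slides to +y of trolley against about 3 N of friction, stays where it is left, ends on a hard stop.
- pin_head (a point): Centre of the outer flat face of the pin's round head (22 mm diameter, 8 mm thick), 37.5 mm above the counter, on the -y side of the fork; moves with the pin: 67 mm from the middle of the fork when drawn out, 29 mm when home. Axes as trolley.
- counter: The counter top, its surface at height 0.
- carton: Bystander: white paper carton 45 x 75 x 55 mm, origin under its centre.
- jar: Bystander: amber glass jar, 52 mm diameter, 75 mm high, origin under its centre.
- vial: Bystander: clear vial, 30 mm diameter, 52 mm high, origin under its centre.
- spanner: Bystander: steel spanner 150 mm long lying on the counter, origin under its middle.
There are look-alikes about, which are no part of the job. There is more than one size of the wheel; the job needs the smallest.

How it is judged:
On the way, in this order (a step that is already met when the one before it is completed fails the run):
1. the wheel has rolled half a turn on its way (angle between wheel's own z axis and vertical above 2.6 rad and value of joint axle_pin below 0.01 m).
2. the wheel stands in the fork, its bore in line with the pin (distance between wheel and axle_home below 0.006 m and angle between the y axis of wheel and the y axis of trolley, either way round below 0.15 rad), for 0.2 s.
At the end, for the whole second after the job is handed in: The axle pin is home to within 1.5 mm (joint above 0.0365 of 0.038), through the wheel, which stands in the fork within 6 mm of the axle's middle point and within 0.15 rad of its axis; wheel and pin are at rest (all of step 2 and value of joint axle_pin above 0.0365 m and linear speed of wheel below 0.02 m/s and velocity of joint axle_pin below 0.01 m/s); the robot touches nothing.
It fails at once if the wheel leans over by more than 0.5 rad (angle between wheel's own y axis and vertical below 1.07 rad or angle between wheel's own y axis and vertical above 2.07 rad).
It fails at once if the wheel is lifted more than 12 mm off the counter (height (world z) of wheel above 0.0495 m).
It fails at once if the wheel is pressed on the counter with more than 35 N or pressed on the fork, pin or timber with more than 20 N (contact force between wheel and counter above 35 N or contact force between wheel and trolley above 20 N).
It fails at once if the robot pushes the pin or any part of the trolley with more than 20 N (contact force between any of the fingers, the arm and trolley above 20 N).
It fails at once if a bystander is moved more than 20 mm (distance of any of carton, jar, vial, spanner from where it was at the start of the episode above 0.02 m).
It also fails if it takes over 72 s, if anything falls off the work surface, if the arm or the gripper's body presses on something with over 40 N, if the wrist force passes 120 N, or if a joint passes its speed limit or range.

## Working session

There is one attempt and no reset: what is moved stays moved. The work goes in short steps, Python scripts to look and compute and a tool call to move; the robot and the scene stay as the last step left them, time stands still between calls to the robot, and variables do not carry over. Pictures are saved under pics/ and viewed, at most 10 in all, crops included, and the job is handed in when it is done.

Besides the shell and the picture viewer there is one more tool, called after "Emit:" as name(argument=value, ...) on one line, values as JSON. move_arm: Moves the arm, as the interface text tells. Its arguments: {"type":"object","properties":{"deltas":{"type":"array","items":{"type":"number"}}},"required":["deltas"]}

```bash
mkdir -p pics; cat > h.py <<'E'
import numpy as np,cv2
from bench import robot
from scipy.spatial.transform import Rotation as R
def snap(n):
    return robot.snapshot(n)
def cam(s):
    o=np.array(s["origin"]);q=np.array(s["orientation"])
    return o,q
E
python3 - <<'E'
from h import *
o=robot.get_obs();print({k:np.round(v,3) for k,v in o.items()})
for n in("side","top"):
    s=snap(n);cv2.imwrite(f"pics/{n}0.png",s["image"][...,::-1]);np.savez(f"{n}0.npz",**s)
    print(n,{k:v for k,v in s.items() if k not in("image","depth")})
E
```

```text
{'time': np.float64(0.0), 'joint_positions': array([-1.257,  0.088,  1.372,  0.   ,  1.684, -0.103]), 'qvel': array([ 0.001, -0.   ,  0.001,  0.001,  0.   ,  0.   ]), 'joint_torque': array([-1.0000e-03, -3.4018e+01, -3.0243e+01,  7.2000e-02,  3.3000e-02,
       -0.0000e+00]), 'tool_pos': array([ 0.222, -0.502,  0.204]), 'ee_rot': array([-3.139, -0.   ,  0.417]), 'wrist_force': array([-0.409, -0.726, -0.013]), 'wrist_torque': array([ 0.052,  0.024, -0.   ]), 'finger_force': np.float64(0.0), 'width': np.float64(0.094)}
side {'fov_y': 44.896044617152235, 'cx': 258.0915904161203, 'cy': 192.4490533015595, 'origin': array([0.28159214, 1.04025068, 0.70954565]), 'orientation': array([ 0.99175201, -0.00721438, -2.82565137])}
top {'fov_y': 56.07115350338908, 'cx': 253.00590696361536, 'cy': 192.64548456636942, 'origin': array([0.50550923, 0.11554231, 0.83001099]), 'orientation': array([ 0.09691166,  0.00340737, -1.56895188])}
```

View pics/top0.png

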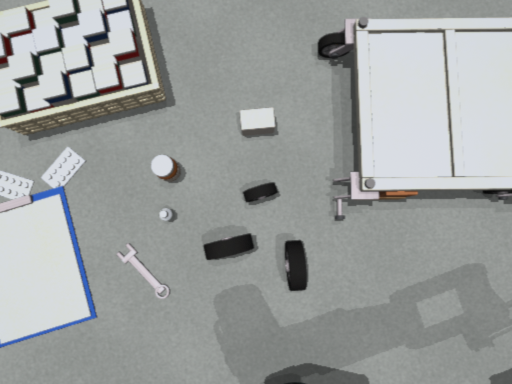

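View pics/side0.png

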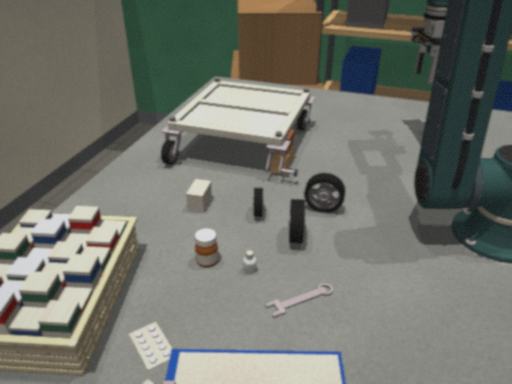

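Top view: the small wheel is at about (261,192), yawed about 15°. Larger look-alikes are at (229,246) and (296,265). The fork plate is at (362,185) and the drawn pin head at (339,217), on the robot's side. The wheel therefore rolls to image right (world -y) and the pin slides towards world +x.

```bash
cat >> h.py <<'E'
def cloud(s):
    d=s["depth"];h,w=d.shape;f=h/2/np.tan(np.radians(s["fov_y"])/2)
    v,u=np.mgrid[:h,:w];c=np.stack([(u-s["cx"])/f*d,-(v-s["cy"])/f*d,-d],-1)
    return c@R.from_euler("xyz",s["orientation"]).as_matrix().T+s["origin"]
E
python3 - <<'E'
from h import *
s=np.load("top0.npz");P=cloud(s);im=s["image"].astype(int)
print("floor z",P[300,160,2],P[150,300,2],P[230,420,2])
def show(n,m):
    q=P[m];print(n,len(q),"min",q.min(0).round(4),"max",q.max(0).round(4),"med",np.median(q,0).round(4));return q
def box(a,b,c,d):
    m=np.zeros(im.shape[:2],bool);m[a:b,c:d]=1;return m
br=im.sum(2)
w=box(175,210,238,285)&(br<130)
q=show("wheel",w); t=q[q[:,2]>.06];show("wtop",w&(P[...,2]>.068))
print(cv2.minAreaRect(q[q[:,2]>.03][:,:2].astype(np.float32)))
show("pinreg",box(195,225,325,349)&(P[...,2]>.012)&(P[...,2]<.07))
show("pinhead",box(211,225,325,349)&(P[...,2]>.02)&(P[...,2]<.07))
for r in range(172,224,3): print(r,[f"{P[r,c,2]*1000:.0f}" for c in range(328,384,3)])
# plate / tubes edges
pl=box(168,205,340,382)&(P[...,2]>.09)&(P[...,2]<.112); show("plate",pl)
tu=box(20,196,350,500)&(P[...,2]>.117); show("tubes",tu)
print(cv2.minAreaRect(P[tu][:,:2].astype(np.float32)))
for n,b in dict(jar=box(150,185,148,182),vial=box(204,224,155,178),carton=box(105,138,236,278)).items(): show(n,b&(P[...,2]>.03))
E
```

```text
floor z -0.0005229566250516404 -0.0003261654548504245 -0.00025575665966826033
wheel 356 min [0.5055 0.0687 0.0105] max [0.6012 0.138  0.83  ] med [0.5811 0.1056 0.0706]
wtop 212 min [0.5055 0.078  0.0682] max [0.5979 0.1268 0.83  ] med [0.5825 0.1035 0.0736]
((0.554602861404419, 0.09477498382329941), (0.08108691871166229, 0.06921543180942535), 17.554832458496094)
pinreg 152 min [ 0.5267 -0.0864  0.03  ] max [ 0.5755 -0.059   0.0675] med [ 0.5508 -0.0713  0.0432]
pinhead 60 min [ 0.5267 -0.0828  0.0373] max [ 0.5422 -0.0616  0.0501] med [ 0.5313 -0.0713  0.045 ]
172 ['0', '0', '-0', '2', '2', '1', '-1', '0', '101', '100', '101', '118', '126', '126', '125', '125', '115', '114', '115']
175 ['-1', '1', '1', '2', '1', '0', '0', '-0', '97', '100', '100', '119', '126', '127', '126', '125', '115', '114', '114']
178 ['-0', '-3', '-3', '2', '55', '62', '70', '74', '102', '100', '98', '111', '124', '127', '136', '124', '123', '125', '126']
181 ['-1', '2', '30', '33', '31', '-1', '-1', '2', '100', '101', '101', '117', '125', '137', '135', '138', '125', '126', '126']
184 ['-2', '0', '1', '-1', '-
[... 1438 characters left out ...]
1', '-2', '0']
223 ['0', '0', '-0', '0', '2', '1', '-4', '-0', '830', '3', '-1', '-1', '1', '2', '0', '-1', '1', '1', '-0']
plate 419 min [ 0.5655 -0.1393  0.097 ] max [ 0.626  -0.0811  0.112 ] med [ 0.5802 -0.0964  0.1008]
tubes 7337 min [ 0.5055 -0.3883  0.117 ] max [0.9334 0.1155 0.83  ] med [ 0.7454 -0.2202  0.1253]
((0.7195637226104736, -0.13632741570472717), (0.4261621832847595, 0.5053874254226685), 0.22105206549167633)
jar 535 min [0.5055 0.1155 0.0315] max [0.66   0.3331 0.83  ] med [0.6341 0.3057 0.0749]
vial 138 min [0.5055 0.1155 0.0301] max [0.5486 0.324  0.83  ] med [0.5345 0.308  0.0347]
carton 776 min [0.5055 0.0701 0.0303] max [0.7716 0.1474 0.83  ] med [0.7418 0.1098 0.0555]
```

```bash
python3 - <<'E'
from h import *
s=np.load("top0.npz");a=s["image"][150:235,225:400,::-1]
cv2.imwrite("pics/c1.png",cv2.resize(a,None,fx=4.4,fy=4.4,interpolation=cv2.INTER_CUBIC))
E
```

```text
(no output)
```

View pics/c1.png

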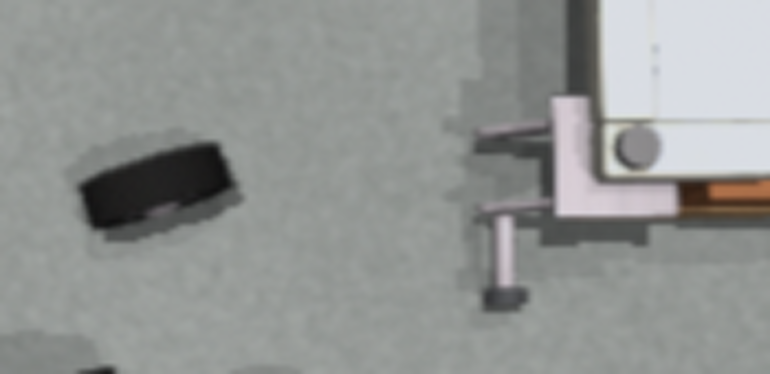

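The crop shows the wheel tread centred near crop (157,187), tilted about 13°. The fork's two arms are at crop rows 133 and 210, and the pin is vertical in the image at crop column 505.

```bash
python3 - <<'E'
from h import *
s=np.load("top0.npz");P=cloud(s);im=s["image"].astype(int);br=im.sum(2);Z=P[...,2]
def box(a,b,c,d):
    m=np.zeros(im.shape[:2],bool);m[a:b,c:d]=1;return m
w=box(175,210,238,285)&(br<150)&(Z>.05)&(Z<.09)
q=P[w];print(len(q),cv2.minAreaRect((q[:,:2]*1000).astype(np.float32)))
t=q[q[:,2]>.066];c=np.median(t,0);u,sv,vt=np.linalg.svd(t[:,:2]-t[:,:2].mean(0));print("top",t.mean(0),t.max(0),t.min(0),"dir",vt[0],np.degrees(np.arctan2(vt[0][0],-vt[0][1])))
# tube left edges: per row, first col with z>.09
L=[]
for r in range(60,165):
    g=[c for c in range(340,375) if .09<Z[r,c]<.15]
    if g: L.append(P[r,g[0]+1])
L=np.array(L);p=np.polyfit(L[:,0],L[:,1],1);print("front edge dy/dx deg",np.degrees(np.arctan(p[0])),len(L))
L=[]
for c in range(395,495):
    g=[r for r in range(150,215) if .1<Z[r,c]<.15]
    if g: L.append(P[g[-1]-1,c])
L=np.array(L);p=np.polyfit(L[:,1],L[:,0],1);print("near edge dx/dy deg",np.degrees(np.arctan(p[0])),p[1]+p[0]*-.1)
m=box(199,214,335,346)&(Z>.03)&(Z<.06);q=P[m];p=np.polyfit(q[:,0],q[:,1],1);print("pin",p,q.mean(0))
m=box(160,205,350,360)&(Z>.09)&(Z<.11);q=P[m];print("plate x",np.percentile(q[:,0],[1,5,95,99]),"y",np.percentile(q[:,1],[95,99]))
E
```

```text
334 ((583.0681762695312, 102.91851806640625), (22.374338150024414, 68.9295654296875), 17.071271896362305)
top [0.58300174 0.10156566 0.07256529] [0.6004451  0.12681501 0.07910039] [0.56605413 0.07572052 0.06617706] dir [ 0.27243838 -0.96217323] 15.809416437883536
front edge dy/dx deg 0.6912947277949758 105
near edge dx/dy deg -2.0937964827269213 0.5764448100914226
pin [ 0.03342719 -0.08975735] [ 0.55219123 -0.07129915  0.04180199]
plate x [0.56571218 0.56786759 0.61912197 0.63711538] y [-0.08178354 -0.08133929]
```

```bash
cat >> h.py <<'E'
def rel(p,e):
    o=robot.get_obs();T=R.from_euler("xyz",o["ee_rot"])
    print("t",round(float(o["time"]),2),"pos",o["tool_pos"].round(4),"rot",o["ee_rot"].round(3),"F",o["wrist_force"].round(1),"w",round(float(o["width"]),4))
    print("turn",(T.inv()*R.from_euler("xyz",e)).as_rotvec().round(3),"cm",(T.inv().apply(np.array(p)-o["tool_pos"])*100).round(2))
E
python3 - <<'E'
from h import *
rel([.583,.1025,.17],[np.pi,0,np.radians(106.5)])
s=np.load("top0.npz");P=cloud(s)
for a in((230,262,204,256),(236,295,282,310)):
    q=P[a[0]:a[1],a[2]:a[3]].reshape(-1,3);q=q[(q[:,2]>.05)&(q[:,2]<.3)];print(q.min(0),q.max(0))
E
```

```text
t 0.1 pos [ 0.2225 -0.5024  0.2044] rot [-3.14  -0.     0.417] F [ 1.   0.5 -0.7] w 0.0941
turn [-1.000e-03 -2.000e-03 -1.442e+00] cm [ 57.45 -40.71   3.54]
[0.44050018 0.11599045 0.05365031] [0.49436233 0.22171522 0.10905224]
[0.37594189 0.00919934 0.05017653] [0.47981067 0.04871211 0.10809989]
```

Emit:
move_arm(deltas=[0, 0, -0.14, 5, -3.5, 0, -1, 0, 0, -0.28, 10, -7, 0, -1, 0, 0, -0.42, 15, -10.6, 0, -1, 0, 0, -0.56, 20, -14.2, 0, -1, 0, 0, -0.7, 24, -17, 0, -1, 0, 0, -0.84, 28, -19.8, 0, -1, 0, 0, -0.98, 32, -22.7, 0, -1, 0, 0, -1.1, 36, -25.5, 0, -1])

```text
time: 0.9
tool_pos: [0.4279, -0.1573, 0.2052]
ee_rot: [-3.141, 0.0, 1.522]
wrist_force: [0.6, -0.3, -0.1]
width: 0.0938
finger_force: 0.0
```

```bash
python3 - <<'E'
from h import *
rel([.583,.1025,.17],[np.pi,0,np.radians(106.5)])
E
```

```text
t 0.9 pos [ 0.4279 -0.1573  0.2052] rot [-3.141  0.     1.522] F [ 0.6 -0.3 -0.1] w 0.0938
turn [-0.     0.    -0.337] cm [26.71 14.22  3.51]
```

Emit:
move_arm(deltas=[0, 0, -0.1, 4, 2.1, 0.5, -1, 0, 0, -0.2, 8, 4.2, 1, -1, 0, 0, -0.342, 12, 6.3, 1.5, -1, 0, 0, -0.342, 16, 8.4, 2, -1, 0, 0, -0.342, 20, 10.5, 2.5, -1, 0, 0, -0.342, 23.27, 12.22, 3.5, -1, 0, 0, -0.342, 23.27, 12.22, 3.5, -1, 0, 0, -0.342, 23.27, 12.22, 3.5, -1])

```text
time: 1.7
tool_pos: [0.5615, 0.0667, 0.1692]
ee_rot: [-3.139, 0.0, 1.86]
wrist_force: [0.1, -0.4, 0.2]
width: 0.0939
finger_force: 0.0
```

```bash
python3 - <<'E'
from h import *
rel([.583,.1025,.17],[np.pi,0,np.radians(106.5)])
s=snap("wrist");cv2.imwrite("pics/w1.png",s["image"][...,::-1]);o=robot.get_obs();np.savez("w1.npz",pos=o["tool_pos"],rot=o["ee_rot"],**s)
print({k:v for k,v in s.items() if k not in("image","depth")})
E
```

```text
t 1.7 pos [0.5615 0.0667 0.1692] rot [-3.139  0.     1.86 ] F [ 0.1 -0.4  0.2] w 0.0939
turn [-0.003  0.     0.002] cm [ 2.81  3.08 -0.08]
{'fov_y': 65.70646984690485, 'cx': 252.3153154983989, 'cy': 192.27892935840433, 'T_tool_cam': array([[ 2.30445266e-04,  9.66610691e-01,  2.56249331e-01,
         7.38222234e-02],
       [ 9.99999922e-01, -1.40759675e-04, -3.68334392e-04,
         8.51901394e-04],
       [-3.19966388e-04,  2.56249396e-01, -9.66610648e-01,
        -1.79843980e-01],
       [ 0.00000000e+00,  0.00000000e+00,  0.00000000e+00,
         1.00000000e+00]])}
```

View pics/w1.png

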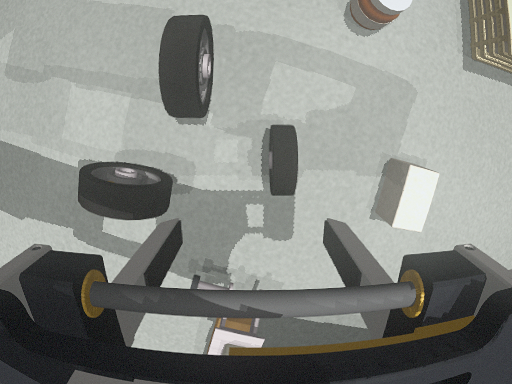

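The wrist view shows the small wheel at about (283,160), nearly aligned with the image vertical. The fingers are at (165,250) and (340,250), and the fork is at about (235,290).

```bash
cat >> h.py <<'E'
def wcloud(s,pos,rot):
    d=s["depth"];h,w=d.shape;f=h/2/np.tan(np.radians(float(s["fov_y"]))/2)
    v,u=np.mgrid[:h,:w];x=u-s["cx"];y=-(v-s["cy"]);r=np.hypot(x,y)+1e-9;t=np.tan(np.minimum(r/f,1.4))/r
    c=np.stack([x*t*d,y*t*d,-d,np.ones_like(d)],-1)@s["T_tool_cam"].T
    return c[...,:3]@R.from_euler("xyz",rot).as_matrix().T+pos
def fit(P,br,b,thr=200):
    m=np.zeros(br.shape,bool);m[b[0]:b[1],b[2]:b[3]]=1;Z=P[...,2]
    q=P[m&(br<thr)&(Z>.045)&(Z<.09)];r=cv2.minAreaRect((q[:,:2]*1000).astype(np.float32));print(len(q),"zmax",np.percentile(q[:,2],98),"rect",r)
    t=q[q[:,2]>.06];u=np.linalg.svd(t[:,:2]-t[:,:2].mean(0),full_matrices=False)[2][0];print("mean",t.mean(0).round(4),"head deg",np.degrees(np.arctan(-u[0]/u[1])))
E
python3 - <<'E'
from h import *
s=np.load("w1.npz");P=wcloud(s,s["pos"],s["rot"]);br=s["image"].astype(int).sum(2)
print("floor",P[150,350],P[100,230])
fit(P,br,(115,205,255,305))
# fork
q=P[265:330,195:265].reshape(-1,3)
for z0,z1 in((.02,.055),(.055,.08),(.08,.105)):
    k=q[(q[:,2]>z0)&(q[:,2]<z1)];print(z0,len(k),k.min(0),k.max(0))
E
```

```text
floor [0.66622654 0.13328833 0.00240747] [5.11386409e-01 1.46861487e-01 4.28711102e-04]
105 zmax 0.07558620186264307 rect ((583.6506958007812, 102.10530090332031), (23.14482307434082, 69.32489013671875), 17.098968505859375)
mean [0.5862 0.0822 0.0674] head deg 21.394395991488178
0.02 552 [ 0.52756142 -0.15365313  0.0201532 ] [ 0.61358723 -0.05888134  0.05409241]
0.055 105 [ 0.57132358 -0.10825356  0.05559495] [ 0.61287887 -0.08042467  0.07990769]
0.08 72 [ 0.56492757 -0.09450474  0.0800567 ] [ 0.61270283 -0.08198808  0.10189686]
```

Emit:
move_arm(deltas=[0, 0, 0, 0, 0, 0, -1, 0, 0, 0, 0, 0, 0, -1])

```text
time: 1.95
tool_pos: [0.5619, 0.0651, 0.1712]
ee_rot: [3.141, 0.001, 1.857]
wrist_force: [0.4, -0.5, 0.2]
width: 0.0942
finger_force: 0.0
```

```bash
python3 - <<'E'
from h import *
rel([.583,.1025,.0185],[np.pi,0,np.radians(107)])
E
```

```text
t 1.95 pos [0.5619 0.0651 0.1712] rot [3.141e+00 1.000e-03 1.857e+00] F [ 0.4 -0.5  0.2] w 0.0942
turn [ 0.001  0.001 -0.011] cm [ 3.    3.06 15.27]
```

Emit:
move_arm(deltas=[0, 0, -0.011, 3, 3.06, 0, -1, 0, 0, -0.011, 3, 3.06, 4, -1, 0, 0, -0.011, 3, 3.06, 8, -1, 0, 0, -0.011, 3, 3.06, 12, -1, 0, 0, -0.011, 3, 3.06, 15.2, -1, 0, 0, -0.011, 3, 3.06, 15.2, -1, 0, 0, -0.011, 3, 3.06, 15.2, -1])

```text
time: 2.65
tool_pos: [0.583, 0.1031, 0.0191]
ee_rot: [3.142, 0.0, 1.869]
wrist_force: [0.7, 0.3, 0.7]
width: 0.0938
finger_force: 0.0
```

```bash
python3 - <<'E'
from h import *
rel([.583,.1025,.0185],[np.pi,0,np.radians(107)])
s=snap("wrist");o=robot.get_obs();cv2.imwrite("pics/w2.png",s["image"][...,::-1]);P=wcloud(s,o["tool_pos"],o["ee_rot"]);np.savez("w2.npz",pos=o["tool_pos"],rot=o["ee_rot"],**s)
E
```

```text
t 2.65 pos [0.583  0.1031 0.0191] rot [3.142 0.    1.869] F [0.7 0.3 0.7] w 0.0938
turn [0.    0.    0.001] cm [-0.06 -0.02  0.06]
```

View pics/w2.png

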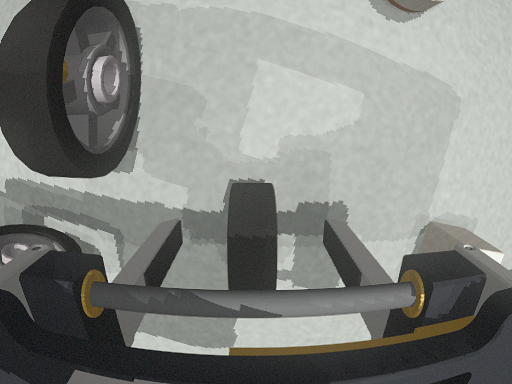

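The wheel is at (252,235), centred between the fingers and aligned with the tool, so I'm closing.

Emit:
move_arm(deltas=[0, 0, 0, 0, 0, 0, -0.3, 0, 0, 0, 0, 0, 0, 0, 0, 0, 0, 0, 0, 0, 0.2, 0, 0, 0, 0, 0, 0, 0.4, 0, 0, 0, 0, 0, 0, 0.6, 0, 0, 0, 0, 0, 0, 1, 0, 0, 0, 0, 0, 0, 1, 0, 0, 0, 0, 0, 0, 1])

```text
time: 3.5
tool_pos: [0.5828, 0.1039, 0.0183]
ee_rot: [-3.141, 0.0, 1.87]
wrist_force: [0.5, 0.3, -0.8]
width: 0.0336
finger_force: 0.0
```

Emit:
move_arm(deltas=[0, 0, 0, 0, 0, 0, 1, 0, 0, 0, 0, 0, 0, 1, 0, 0, 0, 0, 0, 0, 1])

```text
time: 3.8
tool_pos: [0.5827, 0.1038, 0.0184]
ee_rot: [-3.141, 0.0, 1.87]
wrist_force: [0.1, 0.6, 0.3]
width: 0.0275
finger_force: 30.2
```

Emit:
move_arm(deltas=[0, 0, 0.06, 0, 0, 0, 1, 0, 0, 0.12, 0, 0, 0, 1, 0, 0, 0.18, 0, 0, 0, 1, 0, 0, 0.23, 0, 0, 0, 1, 0, 0, 0.23, 0, 0, 0, 1, 0, 0, 0.23, 0, 0, 0.1, 1, 0, 0, 0.23, 0, 0, 0.1, 1])

```text
time: 4.5
tool_pos: [0.5831, 0.1043, 0.0183]
ee_rot: [3.141, -0.001, 1.641]
wrist_force: [-1.1, 1.7, 3.3]
width: 0.0276
finger_force: 30.2
```

Emit:
move_arm(deltas=[0, 0, 0, 0, 0, 0.1, 1, 0, 0, 0, 0, 0, 0.2, 1, 0, 0, 0, 0, 0, 0.2, 1])

```text
time: 4.8
tool_pos: [0.5832, 0.1043, 0.0182]
ee_rot: [3.14, -0.001, 1.641]
wrist_force: [-5.4, 0.7, 11.3]
width: 0.0274
finger_force: 30.2
```

Emit:
move_arm(deltas=[0, 0, 0, -0.3, 0, 0, 1, 0, 0, 0, -0.6, 0, 0, 1, 0, 0, 0, -0.9, 0, 0, 1, 0, 0, 0, -1.2, 0, 0, 1, 0, 0, 0, -1.5, 0, 0, 1])

```text
time: 5.3
tool_pos: [0.5841, 0.0913, 0.0182]
ee_rot: [3.14, -0.004, 1.641]
wrist_force: [-4.3, 5.7, 11.5]
width: 0.0276
finger_force: 30.2
```

```bash
python3 - <<'E'
from h import *
rel([.593,-.0455,.0185],[np.pi,0,np.radians(94)])
s=snap("wrist");o=robot.get_obs();cv2.imwrite("pics/w3.png",cv2.resize(s["image"][170:300,190:310,::-1],None,fx=4,fy=4))
E
```

```text
t 5.3 pos [0.5841 0.0913 0.0182] rot [ 3.14  -0.004  1.641] F [-4.3  5.7 11.5] w 0.0276
turn [ 0.002 -0.004  0.   ] cm [-13.71  -0.07  -0.09]
```

View pics/w3.png

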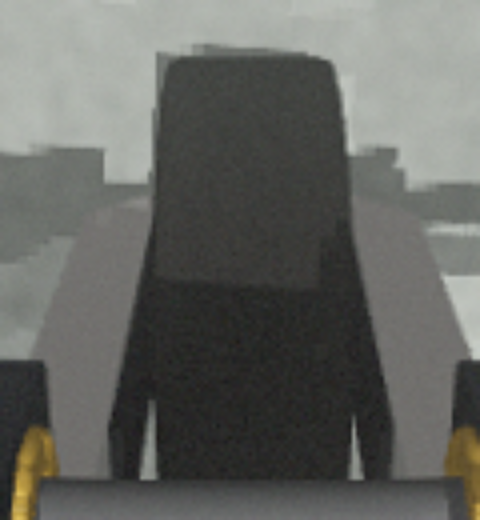

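The tread is featureless, so the picture doesn't show the wheel's turn. I'll use the drag force instead: if it stays constant as the press increases, the wheel is rolling.

Emit:
move_arm(deltas=[0, 0, 0, -0.3, 0, 0.1, 1, 0, 0, 0, -0.6, 0, 0.1, 1, 0, 0, 0, -0.9, 0, 0.1, 1, 0, 0, 0, -1.2, 0, 0.1, 1, 0, 0, 0, -1.5, 0, 0.1, 1])

```text
time: 5.85
tool_pos: [0.5853, 0.0762, 0.0181]
ee_rot: [3.14, -0.004, 1.641]
wrist_force: [-6.3, 4.9, 15.9]
width: 0.0273
finger_force: 30.2
```

```bash
python3 - <<'E'
from h import *
a=np.load("side0.npz")
s=snap("side");cv2.imwrite("pics/s1.png",cv2.resize(s["image"][150:240,215:345,::-1],None,fx=5,fy=5,interpolation=cv2.INTER_CUBIC))
print(robot.get_obs()["wrist_torque"])
E
```

```text
[1.08722733 1.16124541 0.02391597]
```

View pics/s1.png

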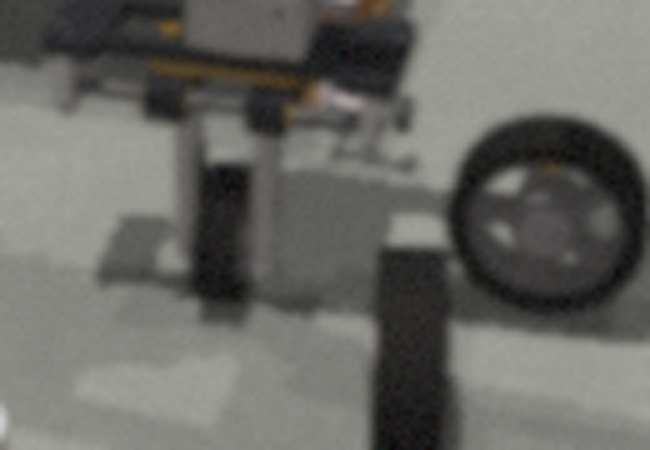

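The side crop shows the wheel upright at crop (225,230) between the fingers. The drag stayed at about 5 N while the press rose from 11.5 to 16 N, so it is rolling.

Emit:
move_arm(deltas=[0, 0, 0, -0.4, 0, -0.02, 1, 0, 0, 0, -0.8, 0, -0.03, 1, 0, 0, 0, -1.2, 0, -0.04, 1, 0, 0, 0, -1.6, 0, -0.04, 1, 0, 0, 0, -2.0, 0, -0.04, 1, 0, 0, 0, -2.4, 0, -0.04, 1, 0, 0, 0, -2.8, 0, -0.04, 1, 0, 0, 0, -3.2, 0, -0.04, 1])

```text
time: 6.7
tool_pos: [0.5877, 0.0442, 0.0182]
ee_rot: [3.139, -0.004, 1.641]
wrist_force: [-5.4, 6.2, 12.9]
width: 0.0274
finger_force: 30.2
```

Emit:
move_arm(deltas=[0, 0, 0, -0.4, 0, 0, 1, 0, 0, 0, -0.8, 0, 0, 1, 0, 0, 0, -1.2, 0, 0, 1, 0, 0, 0, -1.6, 0, 0, 1, 0, 0, 0, -2.0, 0, 0, 1, 0, 0, 0, -2.4, 0, 0, 1, 0, 0, 0, -2.8, 0, 0, 1, 0, 0, 0, -3.2, 0, 0, 1])

```text
time: 7.5
tool_pos: [0.5901, 0.0121, 0.0182]
ee_rot: [3.139, -0.004, 1.641]
wrist_force: [-4.6, 4.9, 13.9]
width: 0.0275
finger_force: 30.2
```

Emit:
move_arm(deltas=[0, 0, 0.008, -0.4, 0, 0, 1, 0, 0, 0.016, -0.8, -0.01, 0, 1, 0, 0, 0.024, -1.2, -0.02, 0, 1, 0, 0, 0.032, -1.6, -0.03, 0, 1, 0, 0, 0.04, -2.0, -0.05, 0, 1, 0, 0, 0.044, -2.4, -0.06, 0, 1, 0, 0, 0.044, -2.8, -0.08, 0, 1, 0, 0, 0.044, -3.2, -0.1, 0, 1])

```text
time: 8.3
tool_pos: [0.5918, -0.02, 0.0182]
ee_rot: [3.138, -0.003, 1.597]
wrist_force: [-4.3, 5.5, 12.9]
width: 0.0274
finger_force: 30.2
```

```bash
python3 - <<'E'
from h import *
rel([.5926,-.0455,.0185],[np.pi,0,np.radians(91.5)])
s=snap("top");P=cloud(s);im=s["image"];cv2.imwrite("pics/t2.png",cv2.resize(im[130:235,260:400,::-1],None,fx=5,fy=5,interpolation=cv2.INTER_CUBIC))
s=snap("side");np.savez("s2.npz",**s);cv2.imwrite("pics/s2.png",cv2.resize(s["image"][110:220,215:345,::-1],None,fx=5,fy=5,interpolation=cv2.INTER_CUBIC))
E
```

```text
t 8.3 pos [ 0.5918 -0.02    0.0182] rot [ 3.138e+00 -3.000e-03  1.597e+00] F [-4.3  5.5 12.9] w 0.0274
turn [ 0.004 -0.003 -0.   ] cm [-2.55  0.01 -0.04]
```

View pics/s2.png

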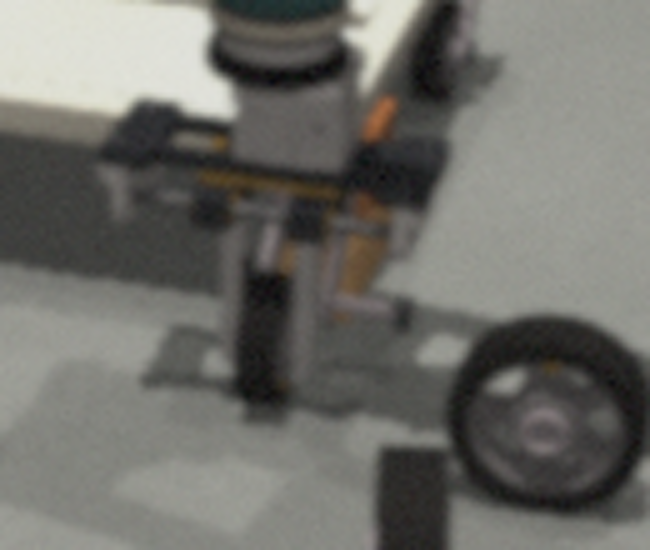

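The side crop shows the wheel upright at crop (262,340), in front of the fork mouth, with the pin head at (400,312).

Emit:
move_arm(deltas=[0, 0, 0, -0.4, 0, 0, 1, 0, 0, 0, -0.8, 0, 0, 1, 0, 0, 0, -1.2, 0, 0, 1, 0, 0, 0, -1.6, 0, 0, 1, 0, 0, 0, -2.0, 0, 0, 1, 0, 0, 0, -2.4, 0, 0, 1, 0, 0, 0, -2.5, 0, -0.15, 1, 0, 0, 0, -2.5, 0, -0.3, 1])

```text
time: 9.2
tool_pos: [0.5919, -0.0468, 0.0184]
ee_rot: [3.14, 0.0, 1.596]
wrist_force: [1.8, 1.5, -1.6]
width: 0.0276
finger_force: 30.2
```

Emit:
move_arm(deltas=[0, 0, 0, 0, 0, 0, 0.3, 0, 0, 0, 0, 0, 0, 0.2, 0, 0, 0, 0, 0, 0, 0, 0, 0, 0, 0, 0, 0, -0.3, 0, 0, 0, 0, 0, 0, -0.3, 0, 0, 0, 0, 0, 0, -0.3])

```text
time: 9.8
tool_pos: [0.5911, -0.047, 0.0177]
ee_rot: [-3.141, 0.0, 1.596]
wrist_force: [-0.8, -0.7, 0.4]
width: 0.0606
finger_force: 0.0
```

```bash
python3 - <<'E'
from h import *
rel([.5926,-.0455,.0185],[np.pi,0,np.radians(91.5)])
s=snap("wrist");o=robot.get_obs();np.savez("w4.npz",pos=o["tool_pos"],rot=o["ee_rot"],**s);cv2.imwrite("pics/w4.png",s["image"][...,::-1])
P=wcloud(s,o["tool_pos"],o["ee_rot"]);fit(P,s["image"].astype(int).sum(2),(150,290,200,305))
E
```

```text
t 9.8 pos [ 0.5911 -0.047   0.0177] rot [-3.141  0.     1.596] F [-0.8 -0.7  0.4] w 0.0606
turn [-0.     0.    -0.001] cm [ 0.15  0.15 -0.08]
4792 zmax 0.07605613910252079 rect ((583.3712768554688, -32.66460418701172), (42.92058181762695, 45.34233856201172), 0.29395827651023865)
mean [ 0.5924 -0.0338  0.0711] head deg 1.881852280402207
```

View pics/w4.png

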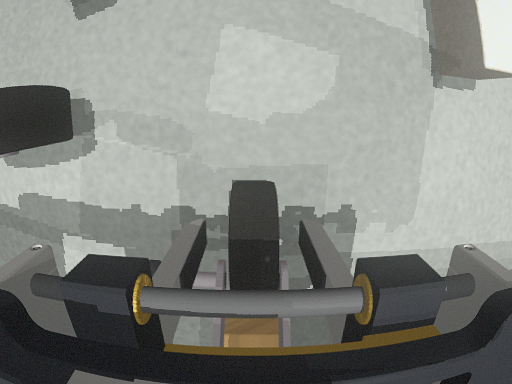

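The view shows the wheel at columns 228–279, centred between the fork legs at columns 217–224 and 283–290. I'll back off straddling it, close, and push from behind.

Emit:
move_arm(deltas=[0, 0, 0, 1.5, 0, 0, -0.3, 0, 0, 0, 3, 0, -0.2, -0.3, 0, 0, 0, 4.5, 0, -0.5, -0.3, 0, 0, 0, 6, 0.1, -0.8, -0.3, 0, 0, 0, 6, 0.1, -0.8, -0.3, 0, 0, 0, 6, 0.1, -0.8, 0.4, 0, 0, 0, 6, 0.1, -0.8, 1, 0, 0, 0, 6, 0.1, -0.8, 1])

```text
time: 10.65
tool_pos: [0.5906, 0.0126, 0.0257]
ee_rot: [-3.141, 0.0, 1.595]
wrist_force: [-0.0, -0.0, -0.1]
width: 0.0407
finger_force: 0.0
```

Emit:
move_arm(deltas=[0, 0, 0, 0, 0, 0, 1, 0, 0, 0, 0, 0, 0, 1, 0, 0, 0, 0, 0, 0, 1, 0, 0, 0, -0.3, 0, 0, 1, 0, 0, 0, -0.6, 0, 0, 1])

```text
time: 11.15
tool_pos: [0.5909, 0.0068, 0.0259]
ee_rot: [3.142, 0.0, 1.596]
wrist_force: [0.7, -0.2, 0.7]
width: 0.0018
finger_force: 0.0
```

Emit:
move_arm(deltas=[0, 0, 0, -0.2, 0.1, 0, 1, 0, 0, 0, -0.4, 0.1, 0, 1, 0, 0, 0, -0.6, 0.1, 0, 1, 0, 0, 0, -0.8, 0.1, 0, 1, 0, 0, 0, -1.0, 0.1, 0, 1, 0, 0, 0, -1.2, 0.1, 0, 1, 0, 0, 0, -1.4, 0.1, 0, 1, 0, 0, 0, -1.6, 0.1, 0, 1])

```text
time: 11.95
tool_pos: [0.5923, -0.0089, 0.0259]
ee_rot: [3.142, -0.0, 1.596]
wrist_force: [-1.4, -0.5, -0.3]
width: 0.0009
finger_force: 0.2
```

```bash
python3 - <<'E'
from h import *
rel([.593,-.0255,.0255],[np.pi,0,np.radians(91.5)])
s=snap("wrist");o=robot.get_obs();np.savez("w5.npz",pos=o["tool_pos"],rot=o["ee_rot"],**s);cv2.imwrite("pics/w5.png",cv2.resize(s["image"][150:340,150:360,::-1],None,fx=3,fy=3))
s=snap("top");np.savez("t5.npz",**s)
E
```

```text
t 11.95 pos [ 0.5923 -0.0089  0.0259] rot [ 3.142 -0.     1.596] F [-1.4 -0.5 -0.3] w 0.0009
turn [ 0.    -0.    -0.001] cm [-1.66  0.03  0.04]
```

View pics/w5.png

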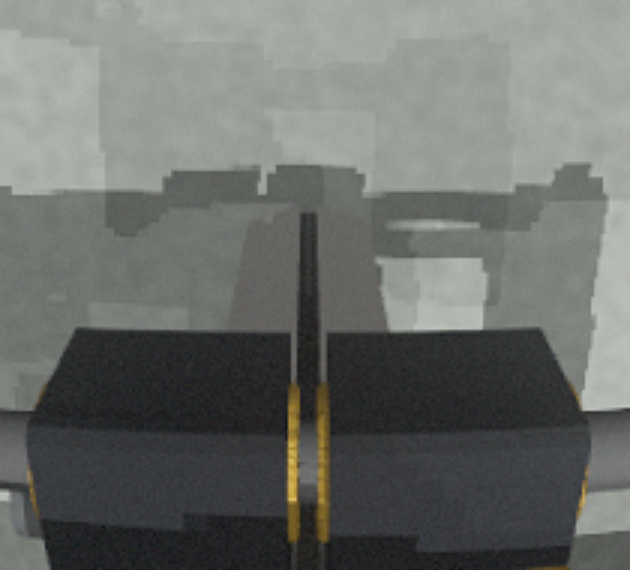

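The fingers are closed behind the wheel and hide it. That was my last view, so from here I work from depth numbers and forces.

```bash
cat >> h.py <<'E'
def wheelpts(s):
    P=cloud(s);br=s["image"].astype(int).sum(2);x,y,z=P[...,0],P[...,1],P[...,2]
    return P[(br<170)&(x>.577)&(x<.609)&(y>-.12)&(y<.04)&(z>.008)&(z<.082)]
def side_band(q,z0,z1):
    k=q[(q[:,2]>z0)&(q[:,2]<z1)]
    if len(k)>3: print(f"z {z0}-{z1} n {len(k)} x {np.percentile(k[:,0],[3,50,97]).round(4)} y {np.percentile(k[:,1],[3,50,97]).round(4)}")
E
python3 - <<'E'
from h import *
for n,s in(("t5",np.load("t5.npz")),("side",snap("side"))):
    q=wheelpts(s);print(n,len(q))
    for z in np.arange(.008,.08,.008): side_band(q,z,z+.008)
E
```

```text
t5 3
side 101
z 0.008-0.016 n 20 x [0.5792 0.5825 0.5872] y [-0.0751 -0.0586 -0.0284]
z 0.016-0.024 n 9 x [0.5788 0.5815 0.584 ] y [-0.0699 -0.0286 -0.0259]
z 0.024-0.032 n 5 x [0.5792 0.5806 0.5821] y [-0.0476 -0.0294 -0.0243]
z 0.032-0.04 n 5 x [0.5781 0.5794 0.5803] y [-0.0252 -0.0225 -0.0197]
z 0.04-0.048 n 8 x [0.5789 0.5801 0.5869] y [-0.0845 -0.028  -0.0208]
z 0.048-0.056 n 11 x [0.5793 0.5818 0.5862] y [-0.0821 -0.0298 -0.0213]
z 0.056-0.064 n 6 x [0.5796 0.5805 0.582 ] y [-0.081  -0.0568 -0.0317]
z 0.064-0.07200000000000001 n 22 x [0.5783 0.5808 0.5866] y [-0.0715 -0.0462 -0.0144]
z 0.07200000000000001-0.08000000000000002 n 15 x [0.5792 0.583  0.5895] y [-0.0655 -0.0524 -0.0155]
```

Emit:
move_arm(deltas=[0, 0, 0, -0.2, 0, 0, 1, 0, 0, 0, -0.4, 0, 0, 1, 0, 0, 0, -0.6, 0, 0, 1, 0, 0, 0, -0.8, 0, 0, 1, 0, 0, 0, -1.0, 0, 0, 1, 0, 0, 0, -1.2, 0, 0, 1, 0, 0, 0, -1.4, 0, 0, 1, 0, 0, 0, -1.4, 0, 0, 1])

```text
time: 12.9
tool_pos: [0.5926, -0.0232, 0.0259]
ee_rot: [3.142, 0.0, 1.595]
wrist_force: [-0.1, 0.7, -0.0]
width: 0.0007
finger_force: 0.0
```

```bash
python3 - <<'E'
from h import *
rel([.593,-.0255,.0255],[np.pi,0,np.radians(91.5)])
s=snap("side");np.savez("s6.npz",**s)
q=wheelpts(s)
for z in np.arange(.008,.08,.008): side_band(q,z,z+.008)
E
```

```text
t 12.9 pos [ 0.5926 -0.0232  0.0259] rot [3.142 0.    1.595] F [-0.1  0.7 -0. ] w 0.0007
turn [ 0.     0.    -0.002] cm [-0.23  0.03  0.04]
z 0.008-0.016 n 20 x [0.5788 0.5835 0.5891] y [-0.0876 -0.0717 -0.0436]
z 0.016-0.024 n 7 x [0.5785 0.5818 0.5849] y [-0.0547 -0.0399 -0.0372]
z 0.024-0.032 n 5 x [0.5792 0.5815 0.5837] y [-0.0582 -0.0389 -0.0357]
z 0.032-0.04 n 4 x [0.579  0.5798 0.5818] y [-0.04   -0.0379 -0.0322]
z 0.04-0.048 n 8 x [0.5788 0.5808 0.5871] y [-0.0945 -0.0392 -0.0329]
z 0.048-0.056 n 6 x [0.5799 0.5843 0.5865] y [-0.0944 -0.084  -0.0395]
z 0.056-0.064 n 7 x [0.5793 0.5806 0.5822] y [-0.083  -0.0412 -0.0289]
z 0.064-0.07200000000000001 n 21 x [0.5792 0.5817 0.5854] y [-0.0796 -0.0553 -0.0288]
z 0.07200000000000001-0.08000000000000002 n 16 x [0.5794 0.5865 0.5918] y [-0.0841 -0.0731 -0.0615]
```

Emit:
move_arm(deltas=[0, 0, 0, -0.1, 0, 0, 1, 0, 0, 0, -0.2, 0, 0, 1, 0, 0, 0, -0.2, 0, 0, 1])

```text
time: 13.25
tool_pos: [0.5927, -0.0249, 0.0259]
ee_rot: [3.142, 0.0, 1.596]
wrist_force: [1.2, 0.7, -0.4]
width: 0.0003
finger_force: 0.0
```

Emit:
move_arm(deltas=[0, 0, 0, 1.0, 0, 0, 1, 0, 0, 0, 2.5, 0, 0, 1, 0, 0, 0, 3, 0, -5, 1, 0, 0, 0, 3, 0, -10, 1, 0, 0, 0, 3, -2, -14, 1, 0, 0, 0, 3, -5, -17, 1, 0, 0, 0, 3, -5, -17, 1])

```text
time: 13.95
tool_pos: [0.5427, 0.0051, 0.2029]
ee_rot: [3.13, 0.001, 1.597]
wrist_force: [0.1, 0.3, 1.2]
width: 0.0006
finger_force: 0.0
```

```bash
python3 - <<'E'
from h import *
a=np.radians(35)
c,s_=.9997,.026
X=np.array([s_*-1,c,0]) # tool x = -trolley x
z=np.array([np.sin(a)*c,np.sin(a)*s_,-np.cos(a)]);y=np.cross(z,X)
M=R.from_matrix(np.stack([X,y,z],1));e=M.as_euler("xyz");print("e",e)
rel([.495,-.0735,.17],e)
s=snap("top");P=cloud(s);br=s["image"].astype(int).sum(2);x,yy,z=P[...,0],P[...,1],P[...,2]
m=(x>.57)&(x<.618)&(yy>-.085)&(yy<0)&(z>.02)&(z<.08)
q=P[m&(br<170)];print(len(q))
for z0 in np.arange(.02,.08,.01): side_band(q,z0,z0+.01)
k=P[(x>.51)&(x<.57)&(yy>-.1)&(yy<-.04)&(z>.025)&(z<.06)];print("pin",k.min(0),k.max(0),np.median(k,0))
s=snap("side");q=wheelpts(s)
for z0 in np.arange(.008,.08,.012): side_band(q,z0,z0+.012)
E
```

```text
e [2.53070954 0.         1.59679827]
t 13.95 pos [0.5427 0.0051 0.2029] rot [3.130e+00 1.000e-03 1.597e+00] F [0.1 0.3 1.2] w 0.0006
turn [-0.6    0.001  0.001] cm [-7.73 -5.01  3.24]
0Traceback (most recent call last):
  File "<stdin>", line 12, in <module>
    return umr_minimum(a, axis, None, out, keepdims, initial, where)
ValueError: zero-size array to reduction operation minimum which has no identity
```

Emit:
move_arm(deltas=[-0.12, 0, 0, -1.5, -2, 0, 1, -0.24, 0, 0, -3, -4, 0, 1, -0.36, 0, 0, -4.5, -5, 0, 1, -0.48, 0, 0, -6, -5, 1, 1, -0.6, 0, 0, -7.7, -5, 2, 1, -0.6, 0, 0, -7.7, -5, 3.2, 1, -0.6, 0, 0, -7.7, -5, 3.2, 1])

```text
time: 14.7
tool_pos: [0.492, -0.0736, 0.1593]
ee_rot: [2.549, -0.004, 1.594]
wrist_force: [0.6, 0.1, 0.4]
width: 0.0003
finger_force: 0.0
```

```bash
python3 - <<'E'
from h import *
rel([.495,-.0735,.030],[2.5307,0,1.5968])
s=snap("side");q=wheelpts(s)
for z0 in np.arange(.008,.08,.012): side_band(q,z0,z0+.012)
P=cloud(s);x,y,z=P[...,0],P[...,1],P[...,2]
k=P[(x>.515)&(x<.56)&(y>-.1)&(y<-.04)&(z>.02)&(z<.06)];print("pin",len(k),k.min(0),k.max(0))
k=k[k[:,0]<.54];print("head",len(k),k.min(0),k.max(0),k.mean(0))
E
```

```text
t 14.7 pos [ 0.492  -0.0736  0.1593] rot [ 2.549 -0.004  1.594] F [0.6 0.1 0.4] w 0.0003
turn [-0.018 -0.002 -0.004] cm [-0.05 -6.97 10.89]
z 0.008-0.02 n 27 x [0.5793 0.5835 0.5973] y [-0.0854 -0.0587 -0.0377]
z 0.02-0.032 n 27 x [0.5791 0.5871 0.598 ] y [-0.0453 -0.0355 -0.0322]
z 0.032-0.044 n 30 x [0.5791 0.5883 0.5983] y [-0.0426 -0.033  -0.0293]
z 0.044000000000000004-0.05600000000000001 n 40 x [0.5796 0.5882 0.6006] y [-0.0921 -0.0362 -0.0301]
z 0.056-0.068 n 47 x [0.5795 0.5882 0.599 ] y [-0.07   -0.0443 -0.035 ]
z 0.068-0.08 n 56 x [0.5802 0.5899 0.5997] y [-0.0803 -0.0615 -0.0474]
pin 59 [ 0.52303259 -0.07776598  0.02879765] [ 0.55928527 -0.05885402  0.04777778]
head 34 [ 0.52303259 -0.07593889  0.02879765] [ 0.53844395 -0.05885402  0.04777778] [ 0.52882854 -0.06697956  0.0399898 ]
```

Emit:
move_arm(deltas=[-0.018, 0, 0, 0.05, -2, 3, 1, -0.018, 0, 0, 0.1, -4, 6, 1, -0.018, 0, 0, 0.15, -5.7, 9, 1, -0.018, 0, 0, 0.15, -6.97, 10.89, 1, -0.018, 0, 0, 0.15, -6.97, 10.89, 1, -0.018, 0, 0, 0.15, -6.97, 10.89, 1])

```text
time: 15.35
tool_pos: [0.4998, -0.0723, 0.0362]
ee_rot: [2.523, 0.0, 1.598]
wrist_force: [-0.7, -0.7, 0.1]
width: 0.0004
finger_force: 0.0
```

```bash
python3 - <<'E'
from h import *
rel([.516,-.0715,.030],[2.5307,0,1.5968]);rel([.554,-.0715,.030],[2.5307,0,1.5968])
E
```

```text
t 15.35 pos [ 0.4998 -0.0723  0.0362] rot [2.523 0.    1.598] F [-0.7 -0.7  0.1] w 0.0004
turn [ 0.008 -0.     0.001] cm [0.04 0.97 1.44]
t 15.35 pos [ 0.4998 -0.0723  0.0362] rot [2.523 0.    1.598] F [-0.7 -0.7  0.1] w 0.0004
turn [ 0.008 -0.     0.001] cm [-0.06  4.06  3.65]
```

Emit:
move_arm(deltas=[0, 0, 0, 0.05, 0.3, 0.6, 1, 0, 0, 0, 0.05, 0.64, 1.21, 1, 0, 0, 0, 0.05, 0.64, 1.21, 1, 0, 0, 0, 0.05, 0.8, 1.32, 1, 0, 0, 0, 0.05, 0.97, 1.44, 1, 0, 0, 0, 0.05, 1.13, 1.56, 1, 0, 0, 0, 0.05, 1.29, 1.67, 1])

```text
time: 16.05
tool_pos: [0.5181, -0.0718, 0.0286]
ee_rot: [2.523, 0.0, 1.596]
wrist_force: [-1.1, 0.8, 0.2]
width: 0.0009
finger_force: 0.0
```

Emit:
move_arm(deltas=[0, 0, 0, 0, 0.16, 0.12, 1, 0, 0, 0, 0, 0.33, 0.23, 1, 0, 0, 0, 0, 0.49, 0.35, 1, 0, 0, 0, 0, 0.65, 0.46, 1])

```text
time: 16.45
tool_pos: [0.5259, -0.0716, 0.0284]
ee_rot: [2.524, 0.0, 1.596]
wrist_force: [-3.3, -1.1, 1.4]
width: 0.0004
finger_force: 1.6
```

Emit:
move_arm(deltas=[0, 0, 0, 0, 0.16, 0.12, 1, 0, 0, 0, 0, 0.33, 0.23, 1, 0, 0, 0, 0, 0.49, 0.35, 1])

```text
time: 16.75
tool_pos: [0.5321, -0.0715, 0.0285]
ee_rot: [2.524, 0.0, 1.596]
wrist_force: [-2.6, -1.6, 1.5]
width: 0.0008
finger_force: 1.6
```

Emit:
move_arm(deltas=[0, 0, 0, 0, 0.16, 0.12, 1, 0, 0, 0, 0, 0.33, 0.23, 1, 0, 0, 0, 0, 0.49, 0.35, 1, 0, 0, 0, 0, 0.65, 0.46, 1])

```text
time: 17.15
tool_pos: [0.5401, -0.0714, 0.0285]
ee_rot: [2.524, 0.0, 1.596]
wrist_force: [-3.2, -3.3, 0.5]
width: 0.0002
finger_force: 1.6
```

Emit:
move_arm(deltas=[0, 0, 0, 0, 0.16, 0.12, 1, 0, 0, 0, 0, 0.33, 0.23, 1, 0, 0, 0, 0, 0.49, 0.35, 1, 0, 0, 0, 0, 0.65, 0.46, 1])

```text
time: 17.55
tool_pos: [0.5479, -0.071, 0.0284]
ee_rot: [2.524, 0.0, 1.596]
wrist_force: [-2.6, -3.2, 1.0]
width: 0.0001
finger_force: 1.6
```

Now in 1 mm steps to find the stop.

Emit:
move_arm(deltas=[0, 0, 0, 0, 0.08, 0.06, 1, 0, 0, 0, 0, 0.16, 0.12, 1, 0, 0, 0, 0, 0.25, 0.18, 1, 0, 0, 0, 0, 0.33, 0.23, 1])

```text
time: 17.95
tool_pos: [0.5518, -0.0709, 0.0284]
ee_rot: [2.524, 0.0, 1.596]
wrist_force: [-3.1, -1.8, 0.1]
width: 0.0004
finger_force: 1.5
```

Emit:
move_arm(deltas=[0, 0, 0, 0, 0.08, 0.06, 1, 0, 0, 0, 0, 0.16, 0.12, 1])

```text
time: 18.15
tool_pos: [0.5539, -0.0709, 0.0284]
ee_rot: [2.524, 0.0, 1.596]
wrist_force: [-3.5, -3.0, 0.5]
width: 0.0003
finger_force: 1.5
```

Emit:
move_arm(deltas=[0, 0, 0, 0, 0.08, 0.06, 1, 0, 0, 0, 0, 0.16, 0.12, 1])

```text
time: 18.35
tool_pos: [0.5559, -0.0708, 0.0284]
ee_rot: [2.524, 0.0, 1.596]
wrist_force: [-3.1, -3.1, 0.4]
width: 0.0007
finger_force: 1.5
```

Emit:
move_arm(deltas=[0, 0, 0, 0, 0.08, 0.06, 1, 0, 0, 0, 0, 0.08, 0.06, 1])

```text
time: 18.55
tool_pos: [0.557, -0.0706, 0.0285]
ee_rot: [2.524, -0.0, 1.596]
wrist_force: [-2.2, -1.2, 0.0]
width: 0.0006
finger_force: 0.9
```

Emit:
move_arm(deltas=[0, 0, 0, 0, 0.08, 0.06, 1, 0, 0, 0, 0, 0.08, 0.06, 1])

```text
time: 18.75
tool_pos: [0.5579, -0.0706, 0.0284]
ee_rot: [2.524, -0.0, 1.596]
wrist_force: [-3.4, -1.7, 1.8]
width: 0.0003
finger_force: 1.7
```

Emit:
move_arm(deltas=[0, 0, 0, 0, 0.08, 0.06, 1, 0, 0, 0, 0, 0.08, 0.06, 1])

```text
time: 18.95
tool_pos: [0.5581, -0.0706, 0.0283]
ee_rot: [2.525, 0.0, 1.597]
wrist_force: [-11.2, -1.7, 6.4]
width: 0.0005
finger_force: 5.8
```

```bash
python3 - <<'E'
from h import *
s=snap("side");P=cloud(s);x,y,z=P[...,0],P[...,1],P[...,2]
k=P[(x>.5)&(x<.62)&(y>-.1)&(y<-.045)&(z>.022)&(z<.055)];
for x0 in np.arange(.53,.62,.004):
    j=k[(k[:,0]>=x0)&(k[:,0]<x0+.004)]
    if len(j): print(round(x0,3),len(j),"y",np.percentile(j[:,1],[5,50,95]).round(4),"z",j[:,2].min().round(3),j[:,2].max().round(3))
q=wheelpts(s)
for z0 in np.arange(.008,.08,.012): side_band(q,z0,z0+.012)
print(robot.get_obs()["wrist_force"],robot.get_obs()["tool_pos"])
E
```

```text
0.53 6 y [-0.0639 -0.0612 -0.0589] z 0.044 0.053
0.534 6 y [-0.0652 -0.0615 -0.0581] z 0.039 0.051
0.538 10 y [-0.0651 -0.0613 -0.0568] z 0.032 0.051
0.542 12 y [-0.0646 -0.0625 -0.0601] z 0.025 0.053
0.546 11 y [-0.0667 -0.061  -0.0572] z 0.03 0.055
0.55 13 y [-0.0656 -0.061  -0.0583] z 0.026 0.055
0.554 12 y [-0.0697 -0.0615 -0.0575] z 0.029 0.055
0.558 10 y [-0.0742 -0.0613 -0.0587] z 0.032 0.049
0.562 13 y [-0.073  -0.0637 -0.0591] z 0.027 0.049
0.566 12 y [-0.08   -0.0646 -0.0585] z 0.025 0.053
0.57 22 y [-0.0942 -0.066  -0.0572] z 0.027 0.055
0.574 6 y [-0.0709 -0.0663 -0.0625] z 0.034 0.046
0.578 18 y [-0.0783 -0.064  -0.0549] z 0.027 0.053
0.582 12 y [-0.0973 -0.0916 -0.0595] z 0.028 0.054
0.586 4 y [-0.0966 -0.0955 -0.0917] z 0.041 0.053
0.606 2 y [-0.0684 -0.0635 -0.0585] z 0.044 0.054
0.61 6 y [-0.0672 -0.0642 -0.0577] z 0.037 0.052
z 0.008-0.02 n 32 x [0.5791 0.5833 0.5966] y [-0.0867 -0.0564 -0.038 ]
z 0.02-0.032 n 22 x [0.5796 0.5869 0.5989] y [-0.0495 -0.0357 -0.0328]
z 0.032-0.044 n 35 x [0.5785 0.5876 0.598 ] y [-0.0405 -0.0339 -0.0304]
z 0.044000000000000004-0.05600000000000001 n 38 x [0.5791 0.5899 0.6004] y [-0.0897 -0.0373 -0.0314]
z 0.056-0.068 n 41 x [0.5791 0.587  0.598 ] y [-0.0538 -0.043  -0.0349]
z 0.068-0.08 n 60 x [0.5797 0.5902 0.601 ] y [-0.0793 -0.0595 -0.0463]
[-10.61511698  -2.44972988   6.57041754] [ 0.55808747 -0.0706383   0.0282836 ]
```

A sharp stop at 11 N shows the head is home. I'll back off and check.

Emit:
move_arm(deltas=[0, 0, 0, 0, -0.8, -0.6, 1, 0, 0, 0, 0, -3.2, -2.3, 1, 0, 0, 0, 0, -4, -5, 1, 0, 0, 0, 0, -4, -10, 1, 0, 0, 0, 0, -4, -15, 1, 0, 0, 0, 0, -4, -20, 1, 0, 0, 0, 0, -4, -20, 1])

```text
time: 19.7
tool_pos: [0.4118, -0.0761, 0.178]
ee_rot: [2.508, 0.01, 1.594]
wrist_force: [0.1, -0.1, 0.7]
width: 0.0005
finger_force: 0.0
```

```bash
python3 - <<'E'
from h import *
o=robot.get_obs();print(o["tool_pos"],o["wrist_force"],o["time"])
s=snap("top");P=cloud(s);x,y,z=P[...,0],P[...,1],P[...,2]
k=P[(x>.5)&(x<.575)&(y>-.095)&(y<-.05)&(z>.03)&(z<.053)];print("head",len(k),k.min(0) if len(k) else 0,k.max(0) if len(k) else 0)
s=snap("side");P=cloud(s);x,y,z=P[...,0],P[...,1],P[...,2]
k=P[(x>.5)&(x<.576)&(y>-.095)&(y<-.05)&(z>.024)&(z<.053)];print("head side",len(k),k.min(0),k.max(0),np.percentile(k[:,0],[2,10]))
q=wheelpts(s)
for z0 in np.arange(.02,.08,.012): side_band(q,z0,z0+.012)
E
```

```text
[ 0.41182304 -0.07605626  0.17799085] [ 0.0507282  -0.09975565  0.69254124] 19.7
head 49 [ 0.56355896 -0.08936908  0.03821195] [ 0.57490058 -0.0595374   0.05247239]
head side 47 [ 0.5610399  -0.08883065  0.024152  ] [ 0.57374875 -0.05540676  0.05152294] [0.56123703 0.562287  ]
z 0.02-0.032 n 21 x [0.5788 0.587  0.5985] y [-0.0647 -0.0363 -0.0323]
z 0.032-0.044 n 34 x [0.5791 0.5891 0.5997] y [-0.041  -0.0353 -0.0304]
z 0.044-0.055999999999999994 n 38 x [0.5792 0.5877 0.6017] y [-0.0832 -0.0357 -0.0299]
z 0.05600000000000001-0.068 n 47 x [0.5796 0.5889 0.5988] y [-0.0706 -0.0436 -0.0348]
z 0.068-0.08 n 56 x [0.5798 0.5892 0.5999] y [-0.0798 -0.0615 -0.0487]
```

Emit:
move_arm(deltas=[0, 0, 0, 0, 0, 0, 1, 0, 0, 0, 0, 0, 0, 1, 0, 0, 0, 0, 0, 0, 1])

```text
time: 20.1
tool_pos: [0.4102, -0.0737, 0.166]
ee_rot: [2.527, -0.003, 1.597]
wrist_force: [-0.8, 0.1, -0.1]
width: 0.0005
finger_force: 0.0
```

```bash
python3 -c "
from bench import robot
print(robot.close_job())"
```

```text
the job is handed in; nothing more can be done
None
```

I rolled the wheel upright into the fork and pushed the pin through until it stopped hard (11 N, about 37–38 mm of travel, so the head is home); I handed the job in at about 20 s, with no verdict shown.

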